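# Unlock the carving block and hold out the sharpening steel

### The arm

A 6-joint arm with a two-finger parallel gripper is mounted at the origin on the work surface. World frame = base frame: x ahead of the robot, y to its left, z up, the work surface at z = 0. Lengths are in m, angles in rad, forces in N, time in s.
With the tool pointing down it reaches from about 0.375 to 0.975 m from the base axis. Payload 3.8 kg.
Tool frame: the origin (TCP) lies midway between the tips of the shut fingers; the grasp point (between the pads) lies 19 mm behind it; z points along the fingers, y is the line along which they close (so a half turn about z gives the same grasp; the last joint's range is limited). The gripper opens to 85 mm and grips with 20 to 120 N. Pads are 22 mm wide; open, the fingers measure 114 mm over their backs; the gripper's body (76 mm by 85 mm) begins 54 mm behind the grasp point. The pads swing forward as they close: fully open they stand 13 mm farther back than shut.
Start: joints at [-1.192, 0.264, 1.604, -0, 1.274, -0.037], TCP at [0.273, -0.617, 0.197] pointing down, gripper open.
Joint ranges: [-2.63, 2.63], [-0.94, 2.18], [0.31, 2.57], [-1.31, 4.45], [0, 2.66], [-2.55, 2.55]. Speed limits (rad/s): [2.57, 2.57, 3.14, 3.14, 3.14, 3.14].

### API

Orientations are given as a rotation vector (axis times angle).
In Python, from workcell import bot, imaging gives the robot as it stands.
- The arm moves only by the tool step_arm, never from a script. Its argument "series" is a list of rows, each an object of numbers: "grip": the closure, from -1 (fully open) to 1 (shut); "x", "y", "z": the shift along the tool's x, y, z normalised to -1 to 1, where 1 is 500 mm; "ax", "ay", "az": the turn, a rotation vector about the tool's x, y, z normalised to -1 to 1, where 1 is 30 degrees. A call has 1 to 12 rows; each row is the pose to reach, as a shift and turn from the pose commanded when the call began, along the tool's axes at that moment; what a row does not reach only later rows make up. A row lasts 1/10 s, in which the tool goes at most 50 mm and 8.59 degrees, less where a joint would pass 70% of its speed; a pose out of reach is approached as far as the arm can. A call with a number of a shift or a turn outside -1 to 1 is refused whole. A call with a gripper value outside its range is refused whole. The fingers move at their own pace and stop on an object; "force" is the grip in N (left out, the last holds). Time passes only in rows, so rows that repeat a pose let the fingers close. It gives the time, the measured TCP pose, the force, the opening and the grip force at its end, in the units of the state.
- bot.read_state(): the state, without advancing time (a new reading comes with each control period).
- imaging.read_camera(name): name is "side" or "top" or "wrist"; returns a dict with "img" (480x640x3 uint8, red, green, blue), "fx", "fy", "cx", "cy" (pixels), "R" (3x3) and "t" (3): a world point X has camera coordinates R X + t. Camera axes: x right, y down, z forward; pixel columns grow to the right and rows downward; lengths in m; the calibration is good to about 2 mm. A picture is of the moment at which its call begins. There is no depth.
- bot.finish_job(): hands the job in; it is judged then, once.
The state is a dict: "time": time; "q": joint angles; "joint_vel": joint speeds; "joint_torque": joint torques, N m; "tool_pos": TCP position; "tcp_rot": TCP orientation; "wrist_force": force on the tool from outside, world axes, zero at the start; "torque": the same for the moment, N m; "width": opening from 0.0 (shut) to 1.0 (fully open); "grip_force": force on a finger pad.
Only numpy, scipy, OpenCV 4.12 (cv2) and the standard library are available. Lean on these libraries where they do the work, as an engineer would, in place of code of your own. Each camera call takes 0.05 s, during which the arm holds its last target. There are 200 camera calls.

### The job

The carving set is locked in its slanted wooden block by a hinged steel keeper: swing the keeper by its pull rod off the tools and right back past upright, and only then draw out the sharpening steel (the tool with the round disc guard and the round end cap). Turn the steel level and finish holding it in the gripper, level and still, with its guard over the middle of the chopping board about 20 cm above the counter, so that a knife could be drawn along it. Leave the fork and the slicing knife in the block and everything else on the counter where it is; do not put the steel down.

Things in the scene. Friction and masses are not known exactly. Their poses are not given: they have to be found in the camera images.
- block: Fixed dark-wood block, 220 (x) x 250 (y) x 180 mm high; origin under its base's centre, z up, -x side towards the robot. Its slanted face (100 mm uphill x 240 mm) has three square 18 mm sockets 85 mm apart along y, the middle mouth at (-50, 0, 140) mm. Tools pull straight out along block (-0.766, 0, 0.643): towards the robot, 40 degrees upward. Which tool is in which socket varies.
- keeper (a joint): Keeper: 4 mm steel comb plate 240 mm wide, its teeth straddling the tools' necks just above the guards, hinged along the face's upper edge (axis block y). 0: flat over the guards (locked); grows as it swings up off the face (turning about block +y); 2.44: straight up; stop at 2.9, leaning away from the robot. Stiff hinge (0.06 N m): stays where left.
- keeper_pull (a point): Middle of the free part of the keeper's pull rod: round steel, 12 mm across, along the block's y, standing 63 mm out past the block's +y side (this point 40 mm out). It moves with the keeper on a 62 mm circle about the hinge.
- keeper_hinge (a point): Point on the keeper's hinge axis abreast of keeper_pull (in free air 40 mm out from the block's +y side).
- steel_grip (a point): On the steel's axis in mid handle, 49 mm above the guard, 40 mm below the butt. Own z: tip to butt; own y: across the flat sides, along the block's y while in the block. Black handle 22 (y) x 24 (x) x 81 mm, round steel end cap 30 mm across, 8 thick; disc guard 40 mm across, 6 thick, resting on the block's face; rod 14 mm round, 130 mm long, inside the socket. About 0.25 kg.
- steel_guard (a point): Centre of the steel's guard disc, about the middle of its length and its balance point; axes as steel_grip.
- steel_tip (a point): Far end of the steel's rod, 130 mm from the underside of the guard; axes as steel_grip.
- fork_handle (a point): Middle of the carving fork's handle (black, 20 x 24 x 64 mm, with a straight 38 x 24 mm steel bolster and no end cap, so shorter than the steel's); in another socket of the block. Stays there.
- slicer_handle (a point): Middle of the slicing knife's handle, which looks just like the fork's; in the remaining socket. Stays there.
- board: Fixed light-wood chopping board 320 (x) x 240 (y) x 22 mm; origin at the centre of its underside.
- saltbowl: White salt bowl, 64 mm across, 35 mm high, standing on the board near a corner; origin at its underside.
- mug: Blue mug, 80 mm across, 95 mm high; origin at its underside.
- mill: Wooden pepper mill, 56 mm across, 152 mm high; origin at its underside.
- oil: Green glass oil bottle, 62 mm across, 210 mm high; origin at its underside.
- bowl: White bowl, 140 mm across, 60 mm high; origin at its underside.
- spoon: Wooden spoon, 220 mm long, lying on the counter along its own x.
Mind the look-alikes: they are no part of the job. Leave any green look-alike of the part that bears steel_grip alone.

How it is judged:
On the way, in this order (a step that is already met when the one before it is completed fails the run):
1. The keeper is swung back past 2.1 rad while the steel is still in its socket (moved less than 20 mm) (value of joint keeper above 2.1 rad and distance of steel_guard from where it was at the start of the episode below 0.02 m), for 0.2 s.
2. The steel is out of its socket, in the gripper: its tip has travelled more than 130 mm and is over 120 mm above the counter (distance of steel_tip from where it was at the start of the episode above 0.13 m and height (world z) of steel_tip above 0.12 m and contact force between the fingers and steel above 1 N), for 0.2 s.
At the end, for the whole second after the job is handed in: Steel held by the gripper (over 1 N) and still, off block and board, within 10 degrees of level, its guard 140 to 300 mm above the counter and within 80 mm of the board's centre seen from above; keeper over 1.9 rad; fork, knife and all else within 30 mm of their start (height (world z) of steel_guard between 0.14 and 0.3 m and horizontal distance between steel_guard and board below 0.08 m and angle between steel_grip's own z axis and vertical between 1.4008 and 1.7408 rad and contact force between the fingers and steel above 1 N and linear speed of steel below 0.03 m/s and angular speed of steel below 0.2 rad/s and contact force between steel and block below 0.2 N and contact force between steel and board below 0.2 N and value of joint keeper above 1.9 rad and distance of each of fork_handle, slicer_handle, mug, mill, oil, bowl, spoon, saltbowl from where it was at the start of the episode below 0.03 m); the arm keeps its last pose, push and grip.
It fails at once if The fork or the slicing knife is pulled out or shifted by more than 30 mm (distance of any of fork_handle, slicer_handle from where it was at the start of the episode above 0.03 m).
It fails at once if Something else on the counter (salt bowl, mug, mill, bottle, bowl, spoon) is shifted by more than 30 mm (distance of any of mug, mill, oil, bowl, spoon, saltbowl from where it was at the start of the episode above 0.03 m).
It also fails if it takes over 61 s, if anything falls off the work surface, if the arm or the gripper's body presses on something with over 40 N, if the wrist force passes 120 N, or if a joint passes its speed limit or range.

## Working session

There is one attempt and no reset: what is moved stays moved. The work goes in short steps, Python scripts to look and compute and a tool call to move; the robot and the scene stay as the last step left them, time stands still between calls to the robot, and variables do not carry over. Pictures are saved under pics/ and viewed, at most 10 in all, crops included, and the job is handed in when it is done.

Besides the shell and the picture viewer there is one more tool, called after "Emit:" by a JSON object that holds its "op" and its "data". step_arm: Moves the arm, as the interface text tells. Scaled input: -1 to 1 covers 500 mm each way for a shift and 30 degrees each way for a turn. Its arguments: {"type":"object","properties":{"series":{"type":"array","items":{"type":"object","properties":{"grip":{"type":"number"},"x":{"type":"number","minimum":-1,"maximum":1},"y":{"type":"number","minimum":-1,"maximum":1},"z":{"type":"number","minimum":-1,"maximum":1},"ax":{"type":"number","minimum":-1,"maximum":1},"ay":{"type":"number","minimum":-1,"maximum":1},"az":{"type":"number","minimum":-1,"maximum":1}}}},"force":{"type":"number"}},"required":["series"]}

```bash
mkdir -p pics; ls; python3 - <<'E'
from workcell import bot, imaging
import cv2, numpy as np
for n in ("side","top"):
    c=imaging.read_camera(n); cv2.imwrite(f"pics/{n}0.png",c["img"][:,:,::-1])
    np.savez(f"pics/{n}0.npz",**c)
    print(n,c["fx"],c["fy"],c["cx"],c["cy"],np.round(c["R"],4).tolist(),np.round(c["t"],4), -c["R"].T@c["t"])
s=bot.read_state(); print(s)
E
```

```text
pics
side 553.9626158565553 553.9626158565553 319.1853050596758 233.9360291463395 [[-0.9257, -0.378, -0.0145], [-0.2629, 0.6704, -0.6938], [0.272, -0.6384, -0.72]] [0.4459 0.2551 1.3888] [0.10210705 0.88416818 1.18339746]
top 527.5311835654351 527.5311835654351 320.9130453348938 234.8007274532061 [[-0.0387, -0.9993, 0.0005], [-0.9759, 0.0377, -0.2152], [0.215, -0.0088, -0.9766]] [-0.0563  0.5293  1.6173] [ 0.16670462 -0.06198212  1.69329568]
{'time': 0.1, 'q': array([-1.19190576e+00,  2.64664862e-01,  1.60524083e+00,  7.87816917e-06,
        1.27371489e+00, -3.68889963e-02]), 'joint_vel': array([ 0.00076806, -0.00322097, -0.00347304,  0.00029582, -0.00090198,
       -0.00093218]), 'joint_torque': array([ 5.03392221e-04, -5.16706502e+01, -3.68589342e+01, -9.32055627e-05,
        6.28494963e-03, -7.96155291e-06]), 'tool_pos': array([ 0.27237075, -0.61680545,  0.1962935 ]), 'tcp_rot': array([-3.07199400e+00, -6.47994557e-01,  5.30070567e-04]), 'wrist_force': array([-0.23376003, -1.12873348, -0.07038807]), 'torque': array([-0.00371952, -0.00930008, -0.03581564]), 'grip_force': 0.0, 'width': 0.9953916955160732}
```

View pics/side0.png

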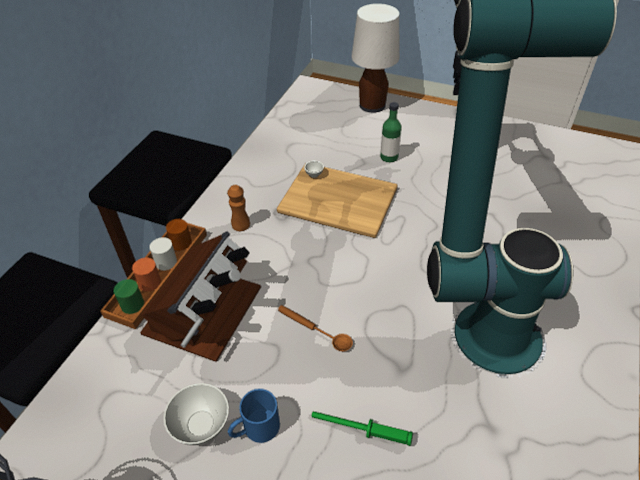

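View pics/top0.png

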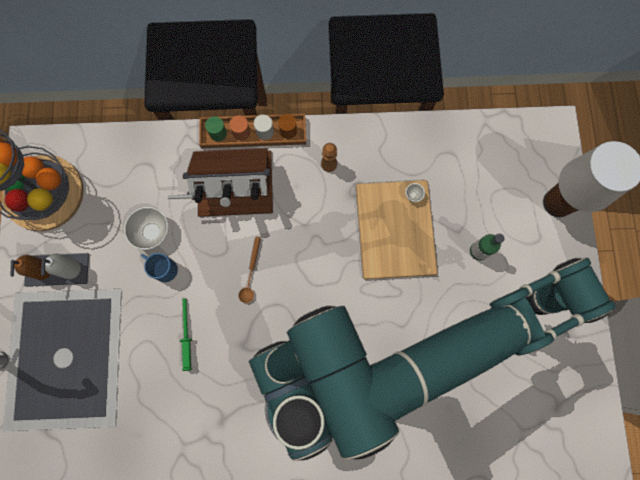

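The top view shows the block at about (232,183) px with its pull rod at (180,197). Handles are at (199,188), (226,192) and (254,188), the board is at (397,230) and the green look-alike steel is at (186,335). In the side view the block is at about (205,295). The next step is a close crop of the handles.

```bash
python3 - <<'E'
import cv2, numpy as np
a=cv2.imread("pics/top0.png")[140:225,160:285]; b=cv2.imread("pics/side0.png")[225:365,130:270]
a=cv2.resize(a,None,fx=6.4,fy=6.4,interpolation=cv2.INTER_CUBIC)[:,:800]; b=cv2.resize(b,None,fx=4.2,fy=4.2,interpolation=cv2.INTER_CUBIC)
cv2.imwrite("pics/ca.png",a); cv2.imwrite("pics/cb.png",b)
E
```

```text
(no output)
```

View pics/ca.png

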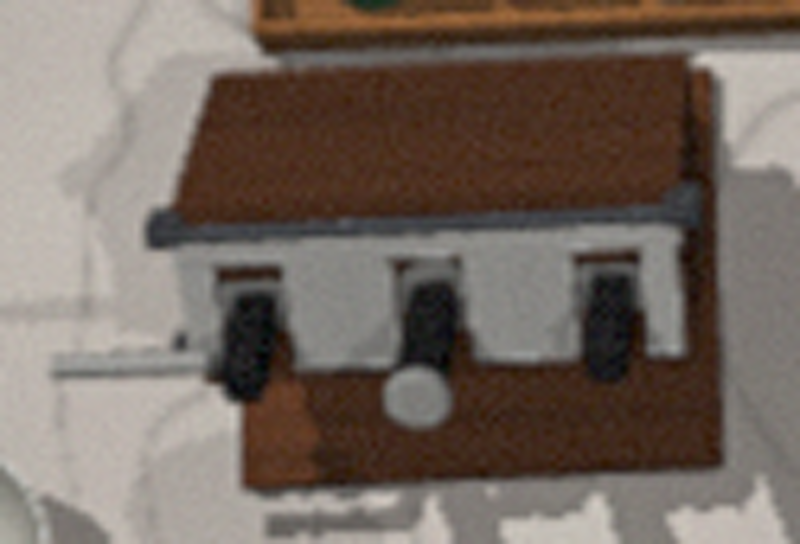

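View pics/cb.png

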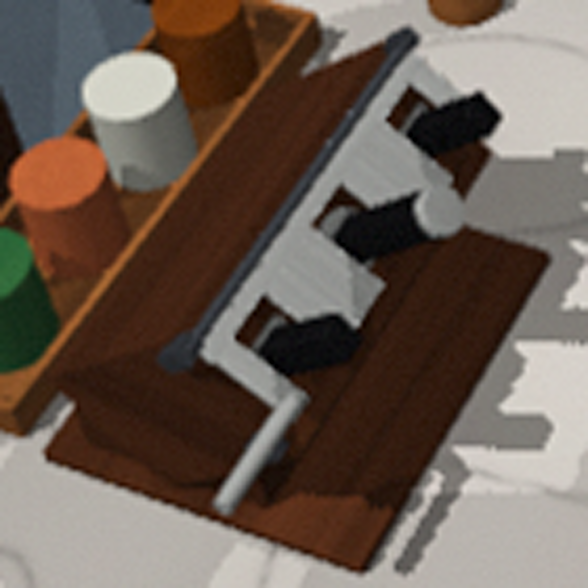

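The middle tool has the round end cap, in the top crop at (418,397) and in the side crop at (440,213). It is therefore the steel, and the outer two (no caps) are the fork and knife. The pull rod runs from (55,366) to (210,362) in the top crop. Next I triangulate these points.

```bash
cat > h.py <<'E'
import numpy as np, cv2
from scipy.spatial.transform import Rotation as Rn
def load(n):
    c=dict(np.load(f"pics/{n}.npz")); return c
def P(c): return np.array([[c["fx"],0,c["cx"]],[0,c["fy"],c["cy"]],[0,0,1]])@np.c_[c["R"],c["t"]]
def tri(ca,a,cb,b):
    X=cv2.triangulatePoints(P(ca),P(cb),np.float64(a).reshape(2,1),np.float64(b).reshape(2,1))[:,0]; X=X[:3]/X[3]
    e=[np.linalg.norm(proj(c,X)-p) for c,p in((ca,a),(cb,b))]
    return X,np.round(e,1)
def proj(c,X):
    p=P(c)@np.r_[X,1]; return p[:2]/p[2]
def plane(c,uv,z):
    d=c["R"].T@np.array([(uv[0]-c["cx"])/c["fx"],(uv[1]-c["cy"])/c["fy"],1]); o=-c["R"].T@c["t"]
    return o+d*(z-o[2])/d[2]
E
python3 - <<'E'
from h import *
T,S=load("top0"),load("side0")
t=lambda x,y:np.array([160+x/6.4,140+y/6.4]); s=lambda x,y:np.array([130+x/4.2,225+y/4.2])
pts={"cap":((418,397),(440,213)),"rod_out":((55,366),(222,505)),"rod_in":((210,362),(295,400)),"hinL":((163,228),(178,355)),"hinR":((686,203),(402,40)),
"topbackL":None}
for k,v in pts.items():
    if v: X,e=tri(T,t(*v[0]),S,s(*v[1])); print(k,X.round(4),e)
# base corners
for z in (0,.02,.03): print(z,plane(T,t(247,487),z).round(4),plane(T,t(720,465),z).round(4),plane(S,s(362,570),z).round(4),plane(S,s(550,255),z).round(4))
# board: mask
for c,n in((T,"top0"),(S,"side0")):
    im=c["img"][:,:,::-1]; h=cv2.cvtColor(im,cv2.COLOR_BGR2HSV)
    m=cv2.inRange(h,(10,70,120),(30,200,255)); m=cv2.morphologyEx(m,cv2.MORPH_CLOSE,np.ones((7,7)))
    k=max((q for q in cv2.findContours(m,0,2)[0] if cv2.boundingRect(q)[0]>250 and 150<cv2.boundingRect(q)[1]),key=cv2.contourArea)
    r=cv2.minAreaRect(k); print(n,r); 
    M=cv2.moments(k); print(plane(c,(M["m10"]/M["m00"],M["m01"]/M["m00"]),.022))
E
```

```text
cap [0.6071 0.2027 0.1937] [0.1 0.2]
rod_out [0.6444 0.385  0.1432] [0.3 0.4]
rod_in [0.6445 0.3117 0.1405] [0.3 0.4]
hinL [0.7014 0.3271 0.1725] [0.3 0.4]
hinR [0.7022 0.0792 0.1759] [0. 0.]
0 [0.6185 0.3252 0.    ] [0.6208 0.0803 0.    ] [0.6207 0.324  0.    ] [0.6229 0.0744 0.    ]
0.02 [0.6131 0.3206 0.02  ] [0.6155 0.0787 0.02  ] [0.6119 0.3334 0.02  ] [0.6141 0.0881 0.02  ]
0.03 [0.6105 0.3183 0.03  ] [0.6128 0.0778 0.03  ] [0.6075 0.3382 0.03  ] [0.6097 0.0949 0.03  ]
top0 ((396.24114990234375, 228.63528442382812), (96.4074935913086, 74.62569427490234), 85.60128784179688)
[ 0.54398201 -0.32043883  0.022     ]
side0 ((336.2876281738281, 197.81417846679688), (110.09803009033203, 57.804622650146484), 14.620874404907227)
[ 0.53760584 -0.30188569  0.022     ]
```

```bash
cat >> h.py <<'E'
def go(s,pos,R):
    """shift (1=500mm) and turn (1=30deg) in the tool's axes from state s to TCP pos, orientation R"""
    R0=Rn.from_rotvec(s["tcp_rot"]); d=R0.inv().apply(np.array(pos)-s["tool_pos"])/.5
    w=(R0.inv()*R).as_rotvec()/np.radians(30); return d.round(4),w.round(4)
def tool(z,y):
    z,y=np.array(z,float),np.array(y,float); z/=np.linalg.norm(z); y-=z*(y@z); y/=np.linalg.norm(y)
    return Rn.from_matrix(np.c_[np.cross(y,z),y,z])
E
python3 - <<'E'
from h import *; from workcell import bot
s=bot.read_state(); print(Rn.from_rotvec(s["tcp_rot"]).as_matrix().round(3))
T=load("top0"); 
for n,uv,z in(("bowl",(147,226),.06),("mug",(158,265),.095),("oil",(494,240),.2),("mill",(329,147),.15),("salt",(415,190),.057),("spoon",(250,270),0)): print(n,plane(T,uv,z).round(3))
for yy in ((1,0,0),(-1,0,0)):
    print(go(s,(.46,-.15,.38),tool((0,0,-1),yy)),go(s,(.648,.37,.3),tool((0,0,-1),yy)))
E
```

```text
[[ 0.915  0.404 -0.001]
 [ 0.404 -0.915  0.002]
 [ 0.    -0.002 -1.   ]]
bowl [0.576 0.475 0.06 ]
mug [0.443 0.426 0.095]
oil [ 0.461 -0.575  0.2  ]
mill [ 0.785 -0.112  0.15 ]
salt [ 0.664 -0.387  0.057]
spoon [0.432 0.157 0.   ]
(array([ 0.7204, -0.7032, -0.3659]), array([-0.0033, -0.0024, -2.2059])) (array([ 1.4844, -1.5024, -0.2042]), array([-0.0033, -0.0024, -2.2059]))
(array([ 0.7204, -0.7032, -0.3659]), array([-2.7000e-03,  3.7000e-03,  3.7941e+00])) (array([ 1.4844, -1.5024, -0.2042]), array([-2.7000e-03,  3.7000e-03,  3.7941e+00]))
```

Emit:
{"op": "step_arm", "data": {"series": [{"z":-0.1,"grip":-1},{"z":-0.2,"grip":-1},{"z":-0.3,"grip":-1},{"x":0.7,"y":-0.7,"z":-0.36,"az":-1,"grip":-1},{"x":0.7,"y":-0.7,"z":-0.36,"az":-1,"grip":-1},{"x":0.7,"y":-0.7,"z":-0.36,"az":-1,"grip":-1},{"x":0.7,"y":-0.7,"z":-0.36,"az":-1,"grip":-1},{"x":0.7,"y":-0.7,"z":-0.36,"az":-1,"grip":-1},{"x":0.7,"y":-0.7,"z":-0.36,"az":-1,"grip":-1},{"x":0.7,"y":-0.7,"z":-0.36,"az":-1,"grip":-1},{"x":0.7,"y":-0.7,"z":-0.36,"az":-1,"grip":-1},{"x":0.7,"y":-0.7,"z":-0.36,"az":-1,"grip":-1}], "force": 20}}

```text
validation failed for argument at $.se...
```

```bash
python3 - <<'E'
from h import *; from workcell import bot
s=bot.read_state(); print(s["time"],s["tool_pos"],s["q"].round(2)); print(go(s,(.648,.37,.30),tool((0,0,-1),(1,0,0))))
E
```

```text
0.1 [ 0.27237075 -0.61680545  0.1962935 ] [-1.19  0.26  1.61  0.    1.27 -0.04]
(array([ 1.4844, -1.5024, -0.2042]), array([-0.0033, -0.0024, -2.2059]))
```

Emit:
{"op": "step_arm", "data": {"series": [{"x":0.0,"y":0.0,"z":-0.1,"ax":0.0,"ay":0.0,"az":0.0,"grip":-1.0},{"x":0.0,"y":0.0,"z":-0.2,"ax":0.0,"ay":0.0,"az":0.0,"grip":-1.0},{"x":0.0,"y":0.0,"z":-0.3,"ax":0.0,"ay":0.0,"az":0.0,"grip":-1.0}], "force": 20}}

```text
time: 0.4
tool_pos: [0.2723, -0.6167, 0.3477]
tcp_rot: [-3.071, -0.648, 0.001]
wrist_force: [-1.0, -1.4, -0.2]
width: 1.004
grip_force: 0.0
```

Full rows are accepted. From here the travel is a shift of x 0.7, y -0.7, z -0.06 from this pose.

Emit:
{"op": "step_arm", "data": {"series": [{"x":0.7,"y":-0.7,"z":-0.06,"ax":0,"ay":0,"az":-1,"grip":-1},{"x":0.7,"y":-0.7,"z":-0.06,"ax":0,"ay":0,"az":-1,"grip":-1},{"x":0.7,"y":-0.7,"z":-0.06,"ax":0,"ay":0,"az":-1,"grip":-1},{"x":0.7,"y":-0.7,"z":-0.06,"ax":0,"ay":0,"az":-1,"grip":-1},{"x":0.7,"y":-0.7,"z":-0.06,"ax":0,"ay":0,"az":-1,"grip":-1},{"x":0.7,"y":-0.7,"z":-0.06,"ax":0,"ay":0,"az":-1,"grip":-1},{"x":0.7,"y":-0.7,"z":-0.06,"ax":0,"ay":0,"az":-1,"grip":-1},{"x":0.7,"y":-0.7,"z":-0.06,"ax":0,"ay":0,"az":-1,"grip":-1},{"x":0.7,"y":-0.7,"z":-0.06,"ax":0,"ay":0,"az":-1,"grip":-1},{"x":0.7,"y":-0.7,"z":-0.06,"ax":0,"ay":0,"az":-1,"grip":-1},{"x":0.7,"y":-0.7,"z":-0.06,"ax":0,"ay":0,"az":-1,"grip":-1}]}}

```text
time: 1.5
tool_pos: [0.4529, -0.1509, 0.3777]
tcp_rot: [-2.795, -1.431, -0.003]
wrist_force: [-1.2, -0.6, -0.5]
width: 1.001
grip_force: 0.0
```

```bash
python3 - <<'E'
from h import *; from workcell import bot
s=bot.read_state(); print(s["time"],s["tool_pos"],s["q"].round(2)); print(go(s,(.648,.37,.30),tool((0,0,-1),(1,0,0))))
E
```

```text
1.5 [ 0.4528519  -0.15094654  0.37769451] [-0.38 -0.18  1.74  0.    1.58  0.25]
(array([ 1.0731, -0.2922,  0.1582]), array([ 9.0000e-04, -5.0000e-03, -1.1921e+00]))
```

Emit:
{"op": "step_arm", "data": {"series": [{"x":1,"y":-0.27,"z":0.1,"ax":0,"ay":0,"az":-1,"grip":-1},{"x":1,"y":-0.27,"z":0.1,"ax":0,"ay":0,"az":-1,"grip":-1},{"x":1,"y":-0.27,"z":0.1,"ax":0,"ay":0,"az":-1,"grip":-1},{"x":1,"y":-0.27,"z":0.1,"ax":0,"ay":0,"az":-1,"grip":-1},{"x":1,"y":-0.27,"z":0.1,"ax":0,"ay":0,"az":-1,"grip":-1},{"x":1,"y":-0.27,"z":0.1,"ax":0,"ay":0,"az":-1,"grip":-1},{"x":1,"y":-0.27,"z":0.1,"ax":0,"ay":0,"az":-1,"grip":-1},{"x":1,"y":-0.27,"z":0.1,"ax":0,"ay":0,"az":-1,"grip":-1},{"x":1,"y":-0.27,"z":0.1,"ax":0,"ay":0,"az":-1,"grip":-1},{"x":1,"y":-0.27,"z":0.1,"ax":0,"ay":0,"az":-1,"grip":-1},{"x":1,"y":-0.27,"z":0.1,"ax":0,"ay":0,"az":-1,"grip":-1},{"x":1,"y":-0.27,"z":0.1,"ax":0,"ay":0,"az":-1,"grip":-1}]}}

```text
time: 2.7
tool_pos: [0.6378, 0.3294, 0.3243]
tcp_rot: [-2.334, -2.101, 0.005]
wrist_force: [-0.0, -0.9, -0.4]
width: 1.0
grip_force: 0.0
```

```bash
python3 - <<'E'
from h import *; from workcell import bot, imaging
s=bot.read_state(); print(s["time"],s["tool_pos"],s["q"].round(2)); print(go(s,(.648,.372,.22),tool((0,0,-1),(1,0,0))))
c=imaging.read_camera("wrist"); np.savez("pics/w1.npz",**c); cv2.imwrite("pics/w1.png",c["img"][:,:,::-1])
for z in((.645,.385,.145),(.645,.33,.145),(.7025,.33,.178),(.608,.203,.197)): print(proj(c,np.array(z)).round(1))
E
```

```text
2.7 [0.63779784 0.32935525 0.32428087] [0.44 0.3  1.32 0.   1.52 0.55]
(array([0.0873, 0.012 , 0.2084]), array([-0.0064,  0.0028, -0.2008]))
[326.7 137.6]
[333.1 200.8]
[404.6 201.1]
[305.7 362.2]
```

View pics/w1.png

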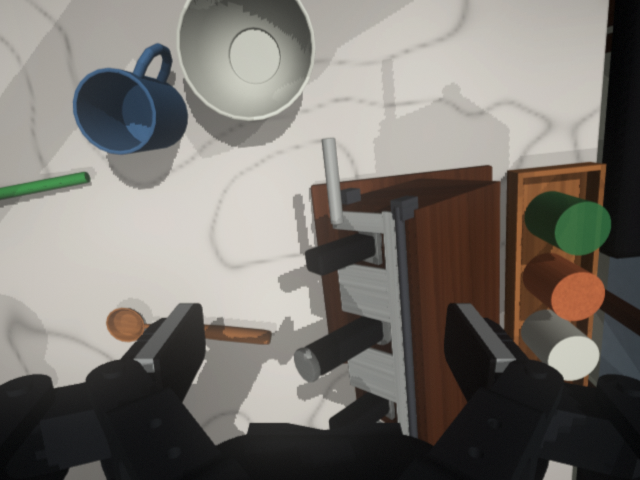

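In the wrist view the rod runs from (329,140) to (336,220), the hinge end is at (405,205) and the steel's cap is at (307,362). All of them are within 3 px of my predictions, so I move down over the rod.

Emit:
{"op": "step_arm", "data": {"series": [{"x":0.087,"y":0.01,"z":0.1,"ax":0,"ay":0,"az":-0.2,"grip":-1},{"x":0.087,"y":0.01,"z":0.2,"ax":0,"ay":0,"az":-0.2,"grip":-1},{"x":0.087,"y":0.01,"z":0.2,"ax":0,"ay":0,"az":-0.2,"grip":-0.4},{"x":0.087,"y":0.01,"z":0.2,"ax":0,"ay":0,"az":-0.2,"grip":-0.4}]}}

```text
time: 3.15
tool_pos: [0.6453, 0.3674, 0.2235]
tcp_rot: [-2.225, -2.215, 0.012]
wrist_force: [0.9, -0.6, 0.3]
width: 0.703
grip_force: 0.0
```

```bash
python3 - <<'E'
from h import *; from workcell import bot
s=bot.read_state(); print(s["time"],s["tool_pos"],s["width"]); print(go(s,(.647,.372,.127),tool((0,0,-1),(1,0,0))))
E
```

```text
3.15 [0.64531856 0.36736269 0.22349988] 0.7034381976923314
(array([0.0101, 0.0046, 0.1929]), array([-0.0129,  0.0082, -0.0081]))
```

Emit:
{"op": "step_arm", "data": {"series": [{"x":0.01,"y":0.004,"z":0.1,"ax":-0.01,"ay":0.01,"az":-0.01,"grip":-0.4},{"x":0.01,"y":0.004,"z":0.19,"ax":-0.01,"ay":0.01,"az":-0.01,"grip":-0.4},{"x":0.01,"y":0.004,"z":0.192,"ax":-0.01,"ay":0.01,"az":-0.01,"grip":-0.4},{"x":0.01,"y":0.004,"z":0.192,"ax":-0.01,"ay":0.01,"az":-0.01,"grip":-0.4}]}}

```text
time: 3.55
tool_pos: [0.65, 0.3741, 0.1335]
tcp_rot: [2.22, 2.222, 0.012]
wrist_force: [1.1, 0.1, 0.7]
width: 0.703
grip_force: 0.0
```

```bash
python3 - <<'E'
from h import *; from workcell import bot,imaging
s=bot.read_state(); print(s["time"],s["tool_pos"],s["width"],s["wrist_force"])
c=imaging.read_camera("side"); cv2.imwrite("pics/s2.png",cv2.resize(c["img"][225:375,110:260,::-1],None,fx=4,fy=4,interpolation=cv2.INTER_CUBIC))
E
```

```text
3.55 [0.65001115 0.37410004 0.13346939] 0.7027895659174199 [1.11115466 0.10862963 0.66786897]
```

View pics/s2.png

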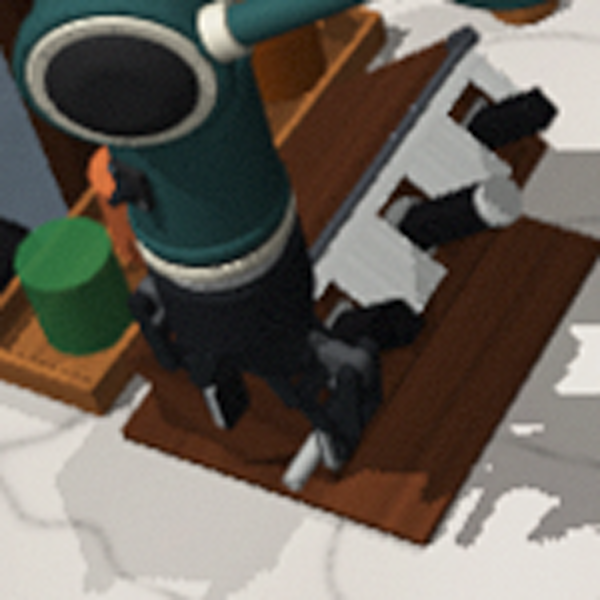

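The fingers straddle the rod, visible at crop (305,460) between fingers at (230,400) and (340,440), so I close gently.

Emit:
{"op": "step_arm", "data": {"series": [{"x":0,"y":0,"z":0,"ax":0,"ay":0,"az":0,"grip":0.2},{"x":0,"y":0,"z":0,"ax":0,"ay":0,"az":0,"grip":0.5},{"x":0,"y":0,"z":0,"ax":0,"ay":0,"az":0,"grip":1},{"x":0,"y":0,"z":0,"ax":0,"ay":0,"az":0,"grip":1},{"x":0,"y":0,"z":0,"ax":0,"ay":0,"az":0,"grip":1},{"x":0,"y":0,"z":0,"ax":0,"ay":0,"az":0,"grip":1}], "force": 20}}

```text
time: 4.2
tool_pos: [0.6492, 0.3751, 0.1314]
tcp_rot: [-2.219, -2.224, -0.011]
wrist_force: [-0.3, -0.7, 0.7]
width: 0.005
grip_force: 0.0
```

```bash
python3 - <<'E'
from h import *; from workcell import bot
s=bot.read_state(); print(s["time"],s["tool_pos"],s["tcp_rot"],s["width"],s["grip_force"],s["wrist_force"],s["torque"])
E
```

```text
4.2 [0.6491764  0.37508448 0.13138139] [-2.2188653  -2.22392865 -0.01129627] 0.004754572411552334 0.0 [-0.32177572 -0.68773689  0.69760926] [ 0.01686786  0.02267706 -0.02816159]
```

```bash
python3 - <<'E'
from h import *; from workcell import bot,imaging
S=imaging.read_camera("side"); W=imaging.read_camera("wrist"); np.savez("pics/s3.npz",**S); np.savez("pics/w3.npz",**W)
a=cv2.resize(S["img"][255:375,140:240,::-1],(400,480),interpolation=cv2.INTER_CUBIC)
b=cv2.resize(W["img"][:,120:520,::-1],(400,480))
cv2.imwrite("pics/m3.png",np.hstack([a,b]))
s=bot.read_state()
for n,c in(("S",S),("W",W)): print(n,proj(c,s["tool_pos"]),proj(c,np.array([.647,.385,.145])))
E
```

```text
S [184.83691373 344.0797245 ] [182.04913705 344.54978786]
W [324.30094537 275.54097996] [319.51398684 265.15185213]
```

View pics/m3.png

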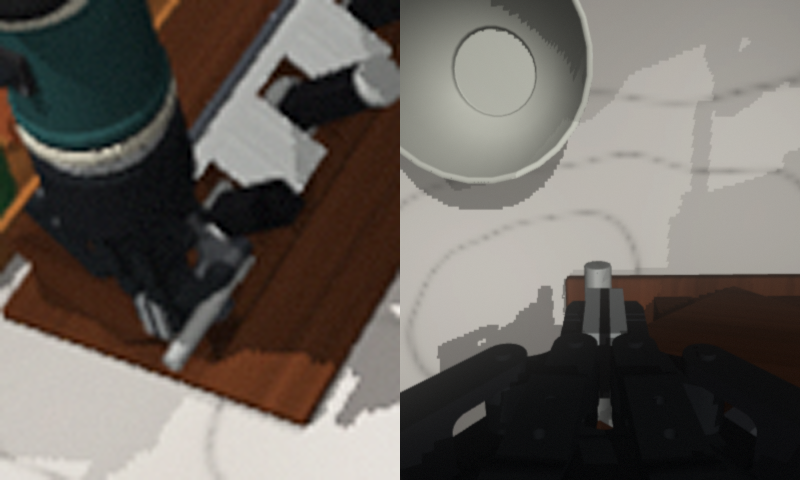

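```bash
python3 - <<'E'
from h import *; from workcell import bot
S,W=load("s3"),load("w3"); s=bot.read_state(); print(W["fx"],-W["R"].T@W["t"],W["R"].round(2).tolist(),s["tool_pos"])
for a,b in(((184.2,344.5),(318,265)),((183.5,345.5),(318,265)),((184.5,343.5),(318,266))): print(tri(S,a,W,b))
T=load("top0")
for p in ((168.6,197.2),(168.4,198)): print("top/wrist",tri(T,p,W,(318,265)))
h=cv2.cvtColor(W["img"],cv2.COLOR_RGB2GRAY)[255:345:6,270:372:6]; print(h)
E
```

```text
405.05191896839045 [0.64829415 0.44258347 0.3085006 ] [[1.0, 0.0, 0.0], [0.0, -0.96, 0.27], [0.0, -0.27, -0.96]] [0.64912045 0.37501069 0.13118573]
(array([0.64588142, 0.38111302, 0.13887468]), array([0.4, 3.9]))
(array([0.64626902, 0.38265896, 0.13820502]), array([0., 0.]))
(array([0.64565197, 0.38017578, 0.14079862]), array([0.7, 6.5]))
top/wrist (array([0.64484731, 0.38473663, 0.14173529]), array([0.3, 3.8]))
top/wrist (array([0.64345366, 0.38519137, 0.14085962]), array([0.6, 7.4]))
[[186 184 185 185 184 185 184 183 183 182 183 182 182 180 167 173 181]
 [187 186 185 184 185 184 181 119 107 140 181 181 182 179 168 169 182]
 [186 186 184 184 184 184  97  89  89  91 112 180 181 181 165 157 174]
 [186 185 184 182 162 162  94 142 158 138 108 159 159 159 146 144 158]
 [186 186 183  63  65  60  95 141 159 129 101  57  60  59  59  59  60]
 [171 185 170  71  69  66  94 139 159 138 102  62  65  63  66  66  64]
 [119 184 169  70  68  64  85  84  83  37  80  82  78  63  61  64  64]
 [122 184 129  66  65  63  83  83  82  36  78  81  79  62  62  63  62]
 [118 184 183  63  39  37  81  82  80  33  78  80  80  31  32  57  59]
 [119 182 167  38  38  36  81  80  78  29  76  79  79  30  28  28  40]
 [117 181 181  40  38  34  81  79  78  27  76  78  77  30  29  30  37]
 [116 182 162  36  33  33  79  78  73  26  64  77  76  25  26  25  32]
 [116 114  52  32  32  28  78  77  71  25  55  76  74  25  24  21  23]
 [115 114  31  29  30  28  72 106  97  25  72 106  48  18  19  22  20]
 [115  57  29  30  27  27  25  24 118  30  52  21  22  21  21  20  17]]
```

In the combined picture the side half shows the rod end at side px (184,345), and the wrist half shows it at wrist px (318,265). The shut fingertips are just above the rod. The rod centre comes out at z ≈ 0.139, so the fingers shut too high. I reopen, go about 18 mm lower and close again.

Emit:
{"op": "step_arm", "data": {"series": [{"x":0,"y":0,"z":-0.03,"ax":0,"ay":0,"az":0,"grip":-0.4},{"x":0,"y":-0.005,"z":-0.03,"ax":0,"ay":0,"az":0,"grip":-0.4},{"x":0,"y":-0.005,"z":-0.03,"ax":0,"ay":0,"az":0,"grip":-0.4},{"x":0,"y":-0.005,"z":-0.03,"ax":0,"ay":0,"az":0,"grip":-0.4},{"x":0,"y":-0.005,"z":0.03,"ax":0,"ay":0,"az":0,"grip":-0.4},{"x":0,"y":-0.005,"z":0.03,"ax":0,"ay":0,"az":0,"grip":-0.4},{"x":0,"y":-0.005,"z":0.03,"ax":0,"ay":0,"az":0,"grip":0.2},{"x":0,"y":-0.005,"z":0.03,"ax":0,"ay":0,"az":0,"grip":1},{"x":0,"y":-0.005,"z":0.03,"ax":0,"ay":0,"az":0,"grip":1},{"x":0,"y":-0.005,"z":0.03,"ax":0,"ay":0,"az":0,"grip":1},{"x":0,"y":-0.005,"z":0.03,"ax":0,"ay":0,"az":0,"grip":1}], "force": 20}}

```text
time: 5.4
tool_pos: [0.6473, 0.3754, 0.1174]
tcp_rot: [2.219, 2.224, 0.014]
wrist_force: [-0.1, -0.5, 0.2]
width: 0.001
grip_force: 0.0
```

```bash
python3 - <<'E'
from h import *; from workcell import bot,imaging
S=imaging.read_camera("side"); W=imaging.read_camera("wrist"); np.savez("pics/s4.npz",**S); np.savez("pics/w4.npz",**W)
s=bot.read_state(); p=s["tool_pos"]
def mark(c):
    im=c["img"][:,:,::-1].copy()
    for q,col in((p,(0,0,255)),(p+[0,.011,0],(0,255,255)),(p+[0,-.011,0],(0,255,0)),(p+[0,.011,.04],(255,0,255))):
        u,v=proj(c,q); im[int(round(v)),int(round(u))]=col
    return im
a=cv2.resize(mark(S)[280:376,150:230],(400,480),interpolation=cv2.INTER_NEAREST)
b=cv2.resize(mark(W)[235:355,270:370],(400,480),interpolation=cv2.INTER_NEAREST)
cv2.imwrite("pics/m4.png",np.hstack([a,b]))
E
```

```text
(no output)
```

View pics/m4.png

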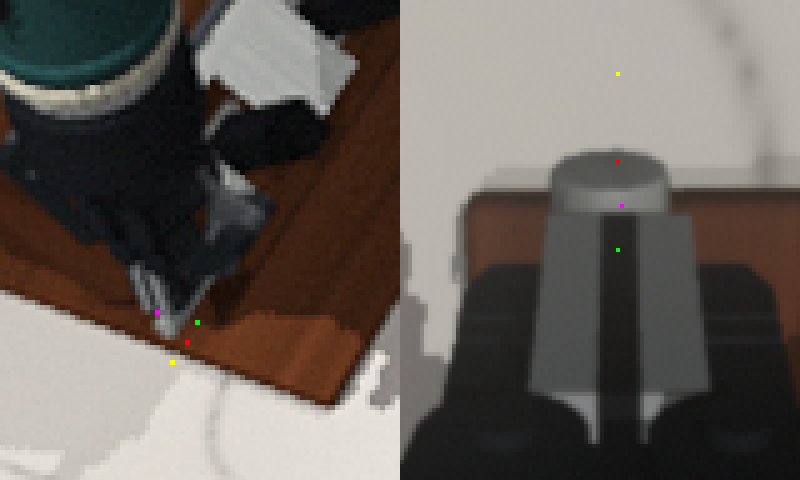

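In the wrist half of this picture the finger pads end at about px (324,288), well short of the projected TCP at (324,275). The rod end lies beyond the tips at about (320,280). I triangulate the real fingertips to find the offset.

```bash
python3 - <<'E'
from h import *; from workcell import bot
S,W=load("s3"),load("w3"); 
for a in ((181,339),(180,338),(182,340),(178,340)):
  for b in ((324,291),): print(a,tri(S,a,W,b), "tcp .6492 .3751 .1314")
for n,w in(("w3",W),("w4",load("w4")),("w1",load("w1"))):
  g=cv2.cvtColor(w["img"],cv2.COLOR_RGB2GRAY).astype(int); print(n,"row 310:",g[310,295:352:2], "col 314:",g[260:350:4,314])
E
```

```text
(181, 339) (array([0.64898514, 0.38035698, 0.15984328]), array([0.2, 2.2])) tcp .6492 .3751 .1314
(180, 338) (array([0.64889236, 0.38247107, 0.16630389]), array([0.1, 0.8])) tcp .6492 .3751 .1314
(182, 340) (array([0.64907694, 0.37822455, 0.15332365]), array([0.3, 3.6])) tcp .6492 .3751 .1314
(178, 340) (array([0.64927978, 0.38744023, 0.16849516]), array([ 1., 11.])) tcp .6492 .3751 .1314
w3 row 310: [38 38 36 34 37 78 82 80 79 79 80 80 70 31 31 31 30 46 78 78 78 78 79 78
 77 43 30 30 29] col 314: [165  88  99 156 156 155 155 104  84  84  82  81  80  81  79  80  78  76
  84 123  24  23  20]
w4 row 310: [37 37 35 34 38 76 82 80 80 80 80 81 67 32 32 32 30 48 79 79 79 77 78 77
 78 44 33 31 29] col 314: [180 179 180 173  84  89 105  84  84  82  81  80  80  81  78  78  78  76
  82 120  24  23  21]
w1 row 310: [213 213 214 213 214 213 213 212 148 140 139 139 138 137 135 103  52  51
  54  54  52  53  53  62 102 113 117 116 115] col 314: [ 48  48  48  69 138 138 139 139 140 140 138 140 140 140 210 212 138 139
 138 137 125  41  42]
```

The real tips come out about 30 mm above the reported TCP, so both closings happened just above the rod. I go 30 mm lower.

Emit:
{"op": "step_arm", "data": {"series": [{"x":0,"y":0,"z":-0.03,"ax":0,"ay":0,"az":0,"grip":-0.4},{"x":0,"y":0,"z":-0.03,"ax":0,"ay":0,"az":0,"grip":-0.4},{"x":0,"y":0,"z":-0.03,"ax":0,"ay":0,"az":0,"grip":-0.4},{"x":0,"y":0,"z":-0.03,"ax":0,"ay":0,"az":0,"grip":-0.4},{"x":0,"y":0,"z":0.06,"ax":0,"ay":0,"az":0,"grip":-0.4},{"x":0,"y":0,"z":0.06,"ax":0,"ay":0,"az":0,"grip":-0.4},{"x":0,"y":0,"z":0.06,"ax":0,"ay":0,"az":0,"grip":0.2},{"x":0,"y":0,"z":0.06,"ax":0,"ay":0,"az":0,"grip":1},{"x":0,"y":0,"z":0.06,"ax":0,"ay":0,"az":0,"grip":1},{"x":0,"y":0,"z":0.06,"ax":0,"ay":0,"az":0,"grip":1},{"x":0,"y":0,"z":0.06,"ax":0,"ay":0,"az":0,"grip":1}], "force": 20}}

```text
time: 6.6
tool_pos: [0.6472, 0.3759, 0.0878]
tcp_rot: [-2.219, -2.224, -0.014]
wrist_force: [-2.0, -0.3, 1.4]
width: 0.128
grip_force: 21.3
```

The rod is now gripped, with width 0.128 ≈ 11 mm at 21 N. I start the swing gently and check the force.

Emit:
{"op": "step_arm", "data": {"series": [{"x":0,"y":-0.006,"z":-0.012,"ax":0,"ay":0,"az":0,"grip":1},{"x":0,"y":-0.011,"z":-0.023,"ax":0,"ay":0,"az":0,"grip":1},{"x":0,"y":-0.014,"z":-0.036,"ax":0,"ay":0,"az":0,"grip":1},{"x":0,"y":-0.017,"z":-0.049,"ax":0,"ay":0,"az":0,"grip":1},{"x":0,"y":-0.017,"z":-0.049,"ax":0,"ay":0,"az":0,"grip":1}]}}

```text
time: 7.1
tool_pos: [0.6368, 0.3757, 0.1119]
tcp_rot: [-2.217, -2.223, -0.01]
wrist_force: [-3.8, 4.0, -1.2]
width: 0.127
grip_force: 20.3
```

Emit:
{"op": "step_arm", "data": {"series": [{"x":0,"y":-0.001,"z":-0.026,"ax":0,"ay":0,"az":0,"grip":1},{"x":0,"y":0.004,"z":-0.051,"ax":0,"ay":0,"az":0,"grip":1},{"x":0,"y":0.014,"z":-0.075,"ax":0,"ay":0,"az":0,"grip":1},{"x":0,"y":0.034,"z":-0.101,"ax":0,"ay":0,"az":0,"grip":1},{"x":0,"y":0.059,"z":-0.121,"ax":0,"ay":0,"az":0,"grip":1},{"x":0,"y":0.059,"z":-0.121,"ax":0,"ay":0,"az":0,"grip":1}]}}

```text
time: 7.7
tool_pos: [0.661, 0.3766, 0.1804]
tcp_rot: [-2.212, -2.22, -0.002]
wrist_force: [-24.1, -3.5, 28.5]
width: 0.131
grip_force: 21.5
```

There is some radial force, so the true circle is slightly larger and higher than I assumed. I correct the centre and continue.

Emit:
{"op": "step_arm", "data": {"series": [{"x":0,"y":-0.008,"z":-0.018,"ax":0,"ay":0,"az":0,"grip":1},{"x":0,"y":0.003,"z":-0.023,"ax":0,"ay":0,"az":0,"grip":1},{"x":0,"y":0.015,"z":-0.029,"ax":0,"ay":0,"az":0,"grip":1},{"x":0,"y":0.026,"z":-0.034,"ax":0,"ay":0,"az":0,"grip":1},{"x":0,"y":0.026,"z":-0.034,"ax":0,"ay":0,"az":0,"grip":1}]}}

```text
time: 8.2
tool_pos: [0.6807, 0.3761, 0.1915]
tcp_rot: [-2.218, -2.223, -0.016]
wrist_force: [-3.5, 3.7, 5.3]
width: 0.131
grip_force: 21.7
```

```bash
python3 - <<'E'
from h import *; from workcell import bot
s=bot.read_state(); print(s["time"],s["tool_pos"],s["wrist_force"],s["torque"],s["q"].round(2),Rn.from_rotvec(s["tcp_rot"]).as_matrix().round(3).tolist())
E
```

```text
8.2 [0.68067238 0.37611778 0.19149756] [-3.52107194  3.68542855  5.27090718] [0.72556836 0.65091477 0.04001396] [0.47 0.45 1.36 0.   1.32 0.47] [[-0.002, 1.0, 0.007], [1.0, 0.002, 0.008], [0.008, 0.007, -1.0]]
```

Emit:
{"op": "step_arm", "data": {"series": [{"x":0,"y":0.011,"z":-0.004,"ax":0,"ay":0,"az":0,"grip":1},{"x":0,"y":0.022,"z":-0.007,"ax":0,"ay":0,"az":0,"grip":1},{"x":0,"y":0.046,"z":-0.008,"ax":0,"ay":0,"az":0,"grip":1},{"x":0,"y":0.069,"z":-0.006,"ax":0,"ay":0,"az":0,"grip":1},{"x":0,"y":0.09,"z":0,"ax":0,"ay":0,"az":0,"grip":1},{"x":0,"y":0.096,"z":0.003,"ax":0,"ay":0,"az":0,"grip":1},{"x":0,"y":0.096,"z":0.003,"ax":0,"ay":0,"az":0,"grip":1}]}}

```text
time: 8.9
tool_pos: [0.7281, 0.376, 0.1887]
tcp_rot: [-2.218, -2.223, -0.013]
wrist_force: [-3.0, 4.7, 2.0]
width: 0.131
grip_force: 20.3
```

```bash
python3 - <<'E'
from h import *; from workcell import bot,imaging
s=bot.read_state(); print(s["time"],s["tool_pos"],s["wrist_force"])
S=imaging.read_camera("side"); cv2.imwrite("pics/s5.png",cv2.resize(S["img"][200:350,120:270,::-1],None,fx=4,fy=4,interpolation=cv2.INTER_CUBIC))
E
```

```text
8.9 [0.72809066 0.37597727 0.18871123] [-3.0299995   4.70954823  1.95752886]
```

View pics/s5.png

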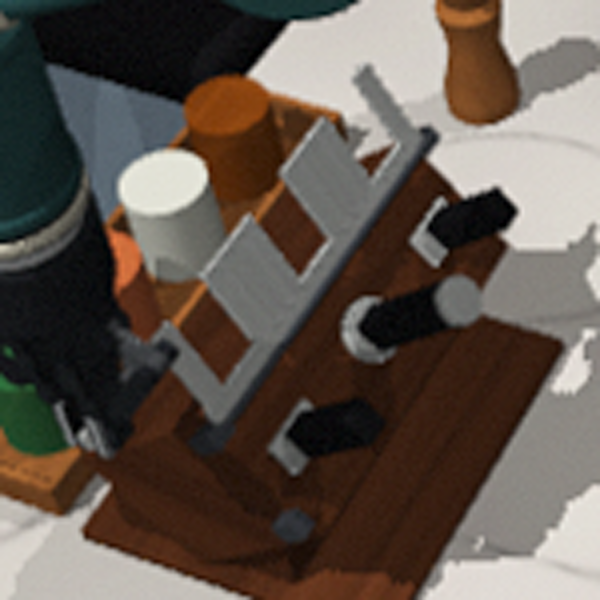

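The keeper now leans back past upright, with its plate tops at crop (225,290) to (365,90), above the hinge line. The round guard at (365,330) and the cap at (460,300) confirm the middle tool is the steel. I release the rod and rise.

Emit:
{"op": "step_arm", "data": {"series": [{"x":0,"y":0,"z":0,"ax":0,"ay":0,"az":0,"grip":-0.3},{"x":0,"y":0,"z":0,"ax":0,"ay":0,"az":0,"grip":-0.3},{"x":0,"y":0,"z":0,"ax":0,"ay":0,"az":0,"grip":-0.3},{"x":0,"y":0,"z":-0.1,"ax":0,"ay":0,"az":0,"grip":-0.3},{"x":0,"y":0,"z":-0.2,"ax":0,"ay":0,"az":0,"grip":-0.3},{"x":0,"y":0,"z":-0.3,"ax":0,"ay":0,"az":0,"grip":-0.3},{"x":-0.15,"y":-0.14,"z":-0.3,"ax":0,"ay":0,"az":1,"grip":-0.3},{"x":-0.3,"y":-0.17,"z":-0.3,"ax":0,"ay":0,"az":1,"grip":-0.6},{"x":-0.34,"y":-0.17,"z":-0.3,"ax":0,"ay":0,"az":1,"grip":-0.6},{"x":-0.34,"y":-0.17,"z":-0.3,"ax":0,"ay":0,"az":1,"grip":-0.6},{"x":-0.34,"y":-0.17,"z":-0.3,"ax":0,"ay":0,"az":1,"grip":-0.6}]}}

```text
time: 10.05
tool_pos: [0.6418, 0.1984, 0.3372]
tcp_rot: [2.723, 1.565, 0.01]
wrist_force: [-0.3, 0.9, -0.1]
width: 0.8
grip_force: 0.0
```

Emit:
{"op": "step_arm", "data": {"series": [{"x":0,"y":0,"z":0,"ax":0,"ay":0,"az":1,"grip":-0.6},{"x":0,"y":0,"z":0,"ax":0,"ay":0,"az":1,"grip":-0.6},{"x":0,"y":0,"z":0,"ax":0,"ay":0,"az":1,"grip":-0.6},{"x":0,"y":0,"z":0,"ax":0,"ay":0,"az":1,"grip":-0.6}]}}

```text
time: 10.45
tool_pos: [0.6434, 0.2041, 0.3362]
tcp_rot: [-3.032, -0.809, -0.011]
wrist_force: [-1.2, -0.0, -0.2]
width: 0.801
grip_force: 0.0
```

```bash
python3 - <<'E'
from h import *; from workcell import bot
s=bot.read_state(); print(s["time"],s["tool_pos"],s["width"],s["q"].round(2)); print(go(s,(.639,.203,.25),tool((0,0,-1),(0.005,-1,0))))
E
```

```text
10.45 [0.64344225 0.20406115 0.33619271] 0.8007156651299903 [0.27 0.21 1.42 0.   1.5  1.32]
(array([-0.0101, -0.0023,  0.1723]), array([-0.0067, -0.0132,  0.9864]))
```

Emit:
{"op": "step_arm", "data": {"series": [{"x":-0.01,"y":-0.002,"z":0.05,"ax":-0.007,"ay":-0.013,"az":0.986,"grip":-0.6},{"x":-0.01,"y":-0.002,"z":0.1,"ax":-0.007,"ay":-0.013,"az":0.986,"grip":-0.6},{"x":-0.01,"y":-0.002,"z":0.1,"ax":-0.007,"ay":-0.013,"az":0.986,"grip":-0.6},{"x":-0.01,"y":-0.002,"z":0.1,"ax":-0.007,"ay":-0.013,"az":0.986,"grip":-0.6},{"x":-0.01,"y":-0.002,"z":0.1,"ax":-0.007,"ay":-0.013,"az":0.986,"grip":-0.6}]}}

```text
time: 10.95
tool_pos: [0.6387, 0.2028, 0.2857]
tcp_rot: [3.141, 0.016, -0.001]
wrist_force: [-0.3, 0.7, -0.6]
width: 0.799
grip_force: 0.0
```

```bash
python3 - <<'E'
from h import *; from workcell import bot,imaging
s=bot.read_state(); print(s["time"],s["tool_pos"],s["width"],s["q"].round(2)); print(go(s,(.639,.203,.123),tool((0,0,-1),(0.005,-1,0))))
W=imaging.read_camera("wrist"); np.savez("pics/w6.npz",**W); im=W["img"][:,:,::-1].copy()
for p in ((.6085,.203,.197),(.638,.203,.170),(.638,.203,.181)): 
    q=proj(W,np.array(p)); print(q.round(1)); cv2.circle(im,tuple(int(round(v)) for v in q),3,(0,0,255),1)
cv2.imwrite("pics/w6.png",im)
E
```

```text
10.95 [0.63874399 0.20277854 0.28568342] 0.7991408352519149 [ 0.27  0.22  1.5  -0.    1.42  1.83]
(array([ 0.0007, -0.0005,  0.3254]), array([0.0006, 0.0011, 0.0095]))
[322.1 271. ]
[322.6 220.8]
[322.6 224.4]
```

View pics/w6.png

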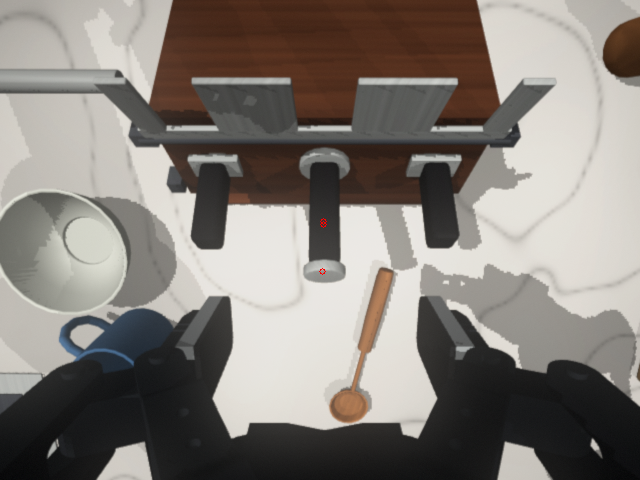

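The wrist view shows the steel's handle centred at column 323, with the cap at (323,270) and the guard at (323,163). My predicted marks lie on it, and the fingers straddle column 325. I descend and grip.

Emit:
{"op": "step_arm", "data": {"series": [{"x":0.001,"y":0,"z":0.1,"ax":0,"ay":0,"az":0.01,"grip":-0.6},{"x":0.001,"y":0,"z":0.2,"ax":0,"ay":0,"az":0.01,"grip":-0.6},{"x":0.001,"y":0,"z":0.27,"ax":0,"ay":0,"az":0.01,"grip":-0.6},{"x":0.001,"y":0,"z":0.31,"ax":0,"ay":0,"az":0.01,"grip":-0.6},{"x":0.001,"y":0,"z":0.325,"ax":0,"ay":0,"az":0.01,"grip":-0.6},{"x":0.001,"y":0,"z":0.325,"ax":0,"ay":0,"az":0.01,"grip":-0.6}], "force": 20}}

```text
time: 11.6
tool_pos: [0.6385, 0.2025, 0.1226]
tcp_rot: [3.141, 0.008, -0.003]
wrist_force: [0.3, 0.5, 1.0]
width: 0.799
grip_force: 0.0
```

Emit:
{"op": "step_arm", "data": {"series": [{"x":0,"y":0,"z":0,"ax":0,"ay":0,"az":0,"grip":0},{"x":0,"y":0,"z":0,"ax":0,"ay":0,"az":0,"grip":0.3},{"x":0,"y":0,"z":0,"ax":0,"ay":0,"az":0,"grip":1},{"x":0,"y":0,"z":0,"ax":0,"ay":0,"az":0,"grip":1},{"x":0,"y":0,"z":0,"ax":0,"ay":0,"az":0,"grip":1},{"x":0,"y":0,"z":0,"ax":0,"ay":0,"az":0,"grip":1}], "force": 30}}

```text
time: 12.2
tool_pos: [0.6401, 0.203, 0.1255]
tcp_rot: [-3.141, -0.007, -0.004]
wrist_force: [-1.3, 0.0, 5.3]
width: 0.253
grip_force: 31.6
```

Emit:
{"op": "step_arm", "data": {"series": [{"x":0,"y":0,"z":0,"ax":0,"ay":0,"az":0,"grip":1},{"x":0,"y":0,"z":0,"ax":0,"ay":0,"az":0,"grip":1},{"x":-0.015,"y":0,"z":-0.013,"ax":0,"ay":0,"az":0,"grip":1},{"x":-0.031,"y":0,"z":-0.026,"ax":0,"ay":0,"az":0,"grip":1}], "force": 90}}

```text
time: 12.6
tool_pos: [0.6254, 0.2025, 0.1375]
tcp_rot: [-3.141, -0.006, -0.007]
wrist_force: [5.4, -0.1, -0.3]
width: 0.24
grip_force: 87.9
```

Emit:
{"op": "step_arm", "data": {"series": [{"x":-0.031,"y":0,"z":-0.026,"ax":0,"ay":0,"az":0,"grip":1},{"x":-0.061,"y":0,"z":-0.051,"ax":0,"ay":0,"az":0,"grip":1},{"x":-0.092,"y":0,"z":-0.077,"ax":0,"ay":0,"az":0,"grip":1},{"x":-0.123,"y":0,"z":-0.103,"ax":0,"ay":0,"az":0,"grip":1},{"x":-0.153,"y":0,"z":-0.129,"ax":0,"ay":0,"az":0,"grip":1},{"x":-0.184,"y":0,"z":-0.154,"ax":0,"ay":0,"az":0,"grip":1},{"x":-0.214,"y":0,"z":-0.18,"ax":0,"ay":0,"az":0,"grip":1},{"x":-0.245,"y":0,"z":-0.206,"ax":0,"ay":0,"az":0,"grip":1},{"x":-0.276,"y":0,"z":-0.231,"ax":0,"ay":0,"az":0,"grip":1},{"x":-0.276,"y":0,"z":-0.28,"ax":0,"ay":0,"az":0,"grip":1},{"x":-0.276,"y":0,"z":-0.3,"ax":0,"ay":0,"az":0,"grip":1}]}}

```text
time: 13.7
tool_pos: [0.4849, 0.202, 0.2881]
tcp_rot: [-3.141, -0.007, -0.001]
wrist_force: [-0.2, 0.4, -1.3]
width: 0.243
grip_force: 88.1
```

```bash
python3 - <<'E'
from h import *; from workcell import bot
s=bot.read_state(); print(s["time"],s["tool_pos"],s["wrist_force"],s["q"].round(2),s["width"])
a=np.radians(40); R=tool((np.sin(a),0,-np.cos(a)),(0,-1,0)); print(go(s,(.46,.1,.30),R)); print(go(s,(.5,-.315,.18),R))
E
```

```text
13.7 [0.48487818 0.2020278  0.28812371] [-0.2116895   0.41341853 -1.26506405] [ 0.35 -0.07  1.8   0.    1.41  1.91] 0.24339536453268018
(array([-0.0507,  0.2038, -0.0239]), array([-0.004 ,  1.3319,  0.0082]))
(array([0.0253, 1.0343, 0.2158]), array([-0.004 ,  1.3319,  0.0082]))
```

Emit:
{"op": "step_arm", "data": {"series": [{"x":-0.02,"y":0,"z":-0.04,"ax":0,"ay":0.25,"az":0,"grip":1},{"x":-0.04,"y":0,"z":-0.06,"ax":0,"ay":0.5,"az":0,"grip":1},{"x":-0.05,"y":0,"z":-0.06,"ax":0,"ay":0.75,"az":0,"grip":1},{"x":-0.05,"y":0,"z":-0.06,"ax":0,"ay":1,"az":0,"grip":1},{"x":-0.05,"y":0.08,"z":-0.06,"ax":0,"ay":1,"az":0,"grip":1},{"x":-0.05,"y":0.16,"z":-0.06,"ax":0,"ay":1,"az":0,"grip":1},{"x":-0.05,"y":0.24,"z":-0.06,"ax":0,"ay":1,"az":0,"grip":1},{"x":-0.05,"y":0.32,"z":-0.06,"ax":0,"ay":1,"az":0,"grip":1},{"x":-0.05,"y":0.4,"z":-0.06,"ax":0,"ay":1,"az":0,"grip":1},{"x":-0.05,"y":0.45,"z":-0.06,"ax":0,"ay":1,"az":0,"grip":1},{"x":-0.05,"y":0.45,"z":-0.06,"ax":0,"ay":1,"az":0,"grip":1}]}}

```text
time: 14.8
tool_pos: [0.4603, -0.0269, 0.315]
tcp_rot: [3.035, -0.004, 0.808]
wrist_force: [0.2, -0.7, -1.7]
width: 0.24
grip_force: 89.1
```

```bash
python3 - <<'E'
from h import *; from workcell import bot
s=bot.read_state(); print(s["time"],s["tool_pos"],s["wrist_force"],s["q"].round(2),s["width"])
a=np.radians(40); R=tool((np.sin(a),0,-np.cos(a)),(0,-1,0)); print(go(s,(.526,-.315,.30),R)); print(go(s,(.526,-.315,.171),R))
E
```

```text
14.8 [ 0.46027439 -0.02687017  0.31503734] [ 0.24386092 -0.6903046  -1.65044058] [-0.19 -0.61  2.23  0.11  1.02  1.35] 0.23983657991710075
(array([0.1002, 0.5759, 0.0925]), array([ 0.0037,  0.3394, -0.0034]))
(array([-0.0281,  0.5758,  0.3163]), array([ 0.0037,  0.3394, -0.0034]))
```

Emit:
{"op": "step_arm", "data": {"series": [{"x":0.02,"y":0.08,"z":0.02,"ax":0,"ay":0.1,"az":0,"grip":1},{"x":0.05,"y":0.16,"z":0.05,"ax":0,"ay":0.2,"az":0,"grip":1},{"x":0.1,"y":0.25,"z":0.09,"ax":0,"ay":0.34,"az":0,"grip":1},{"x":0.1,"y":0.33,"z":0.09,"ax":0,"ay":0.34,"az":0,"grip":1},{"x":0.1,"y":0.41,"z":0.09,"ax":0,"ay":0.34,"az":0,"grip":1},{"x":0.1,"y":0.49,"z":0.09,"ax":0,"ay":0.34,"az":0,"grip":1},{"x":0.08,"y":0.55,"z":0.13,"ax":0,"ay":0.34,"az":0,"grip":1},{"x":0.05,"y":0.576,"z":0.19,"ax":0,"ay":0.34,"az":0,"grip":1},{"x":0.01,"y":0.576,"z":0.25,"ax":0,"ay":0.34,"az":0,"grip":1},{"x":-0.02,"y":0.576,"z":0.3,"ax":0,"ay":0.34,"az":0,"grip":1},{"x":-0.02,"y":0.576,"z":0.3,"ax":0,"ay":0.34,"az":0,"grip":1},{"x":-0.02,"y":0.576,"z":0.3,"ax":0,"ay":0.34,"az":0,"grip":1}]}}

```text
time: 16.0
tool_pos: [0.5291, -0.3096, 0.1808]
tcp_rot: [-2.948, -0.006, -1.076]
wrist_force: [0.1, -0.3, -1.3]
width: 0.245
grip_force: 89.2
```

```bash
python3 - <<'E'
from h import *; from workcell import bot,imaging
s=bot.read_state(); p=s["tool_pos"]; R=Rn.from_rotvec(s["tcp_rot"]).as_matrix(); print(s["time"],p,R[:,2],s["wrist_force"],s["width"],s["grip_force"],abs(s["joint_vel"]).max())
S,T=imaging.read_camera("side"),imaging.read_camera("top"); np.savez("pics/s7.npz",**S); np.savez("pics/t7.npz",**T)
g=p-R[:,2]*.051; G=g+[.049,0,0]; tip=G+[.133,0,0]; butt=g-[.04,0,0]
for n,c in(("S",S),("T",T)): print(n,*[proj(c,x).round(0) for x in(butt,g,G,tip)])
a=S["img"][150:270,240:440,::-1]; b=T["img"][150:300,330:530,::-1]
cv2.imwrite("pics/m7.png",np.vstack([cv2.resize(a,(440,264),interpolation=cv2.INTER_CUBIC),cv2.resize(b,(440,330),interpolation=cv2.INTER_CUBIC)]))
# board centre by corners, start image
t=load("top0"); h=cv2.cvtColor(t["img"],cv2.COLOR_RGB2HSV); m=cv2.inRange(h,(8,60,100),(30,220,255)); m[:, :340]=0; m[:,450:]=0; m[:165]=0; m[300:]=0
m=cv2.morphologyEx(m,cv2.MORPH_OPEN,np.ones((5,5))); k=max(cv2.findContours(m,0,2)[0],key=cv2.contourArea); hull=cv2.convexHull(k)
q=cv2.approxPolyDP(hull,6,True)[:,0]; print([plane(t,u,.022)[:2].round(3) for u in q])
E
```

```text
16.0 [ 0.52905584 -0.30963975  0.18078154] [ 0.6440196   0.00504533 -0.76499236] [ 0.11913254 -0.27818195 -1.33495   ] 0.24529753900042234 89.18646454811096 0.0536446070389136
S [368. 154.] [355. 150.] [339. 147.] [296. 137.]
T [404. 244.] [403. 230.] [401. 213.] [398. 170.]
[array([ 0.706, -0.37 ]), array([ 0.652, -0.438]), array([ 0.392, -0.439]), array([ 0.388, -0.209]), array([ 0.702, -0.2  ])]
```

No views are left, so I check level and position numerically, by differencing against the start images around the predicted rod.

```bash
python3 - <<'E'
from h import *
def rod(c0,c1,box):
    x0,x1,y0,y1=box; d=cv2.absdiff(c0["img"],c1["img"]).max(2)
    h=cv2.cvtColor(c1["img"],cv2.COLOR_RGB2HSV); m=((d>25)&(h[:,:,1]<60)).astype(np.uint8); M=np.zeros_like(m); M[y0:y1,x0:x1]=m[y0:y1,x0:x1]; return M
S0,S1,T0,T1=load("side0"),load("s7"),load("top0"),load("t7")
a=rod(S0,S1,(280,345,115,165)); b=rod(T0,T1,(380,425,155,235))
for r in a[115:165,280:345:1]: print("".join(".#"[v] for v in r))
print()
for r in b[155:235,380:425]: print("".join(".#"[v] for v in r))
E
```

```text
.................................................................
.................................................................
.................................................................
.................................................................
.................................................................
.................................................................
.................................................................
.................................................................
.................................................................
.................................................................
.................................................................
.................................................................
.................................................................
.................................................................
.................................................................
.................................................................
............................................
[... 5180 characters left out ...]
..........
....................#####....................
...................#####.#...................
...................#######...................
...................#.#####...................
...................#####.#...................
.................###########.................
.................############................
................#####.###.#####..............
................#########.#####..............
................#####.#########..............
.................###############.............
................########.#..###.#............
...............######.##.#.#####.#..#####....
...........#############.############.#####..
..........#..#..#.#######.....#####.####.###.
```

The rod tip is at side px (296.5,138) and top px (398.5,170), within 1 px of the prediction for a level steel. The guard is at top px (401,213), over the board's centre. I let the arm settle and hand in.

Emit:
{"op": "step_arm", "data": {"series": [{"x":0,"y":0,"z":0,"ax":0,"ay":0,"az":0,"grip":1},{"x":0,"y":0,"z":0,"ax":0,"ay":0,"az":0,"grip":1},{"x":0,"y":0,"z":0,"ax":0,"ay":0,"az":0,"grip":1},{"x":0,"y":0,"z":0,"ax":0,"ay":0,"az":0,"grip":1},{"x":0,"y":0,"z":0,"ax":0,"ay":0,"az":0,"grip":1},{"x":0,"y":0,"z":0,"ax":0,"ay":0,"az":0,"grip":1}]}}

```text
time: 16.7
tool_pos: [0.529, -0.3109, 0.1817]
tcp_rot: [-2.949, -0.006, -1.079]
wrist_force: [-0.2, 0.7, -2.5]
width: 0.241
grip_force: 89.3
```

```bash
python3 - <<'E'
from h import *; from workcell import bot
S,T=load("s7"),load("t7"); tip,e=tri(S,(296.5,138),T,(398.5,170)); G,e2=tri(S,(338,148),T,(401,213)); print(tip,e,G,e2,"slope deg",np.degrees(np.arctan2(G[2]-tip[2],np.hypot(*(G-tip)[:2]))))
s=bot.read_state(); print(s["tool_pos"],abs(s["joint_vel"]).max(),s["grip_force"])
print(bot.finish_job())
E
```

```text
[ 0.67829752 -0.31195974  0.21362508] [0.3 0.3] [ 0.54731042 -0.30969596  0.21468129] [0.2 0.2] slope deg 0.46192315699865844
[ 0.52895128 -0.31091     0.18170347] 0.001853965452817639 89.26193118095398
the job is handed in; nothing more can be done
None
```

The job is handed in (no verdict came back): the keeper was swung back to about 2.5 rad before the steel was drawn, and the steel is held level (about 0.5° off) and still, with its guard about 21 cm above the counter and within about 2 cm of the board's centre; the fork and knife were left in the block, and nothing else was knowingly touched.

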